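Stand a fallen pillar in its clamping station

TASK

Pick the fallen pillar off the table, park it on the 45-degree angle block with its foot against the lip, let go, and take it again by its thick head so that it can be stood upright. Stand it on its foot in the gap of the clamping station, about in the middle of the station's width and square to the fence, let go, then push the plunger by its round end plate until the pillar's foot is clamped fully home and flush against the fence. Leave the other things on the table where they are.

Things in the scene. Friction and masses are not known exactly. Their poses are not given: they have to be found in the camera images.
- pillar: loose pillar 140 mm long, 0.35 kg: thin dark square foot (48 x 48 x 12 mm), bright round column (26 mm diameter, 96 long), thick dark square head (48 x 48 x 32 mm). Origin: centre of the foot's underside; x axis along the pillar from foot to head; y, z square to the sides of foot and head. Starts lying, its axis 24 mm above the table; centre of mass about 70 mm from the origin
- pillar_head (a point): centre of the pillar's head, on the axis 124 mm from the foot's underside
- angle_block: fixed metal block: 45-degree slope 36 mm wide, 120 mm long, on a base 135 x 76 x 10 mm; at its low end a lip 60 mm wide, 18 mm proud of the slope. The slope rises along the block's +x (z up) to 105 mm above the table. The pillar lies on it foot down against the lip; the head then reaches 20 mm past the top and 6 mm past the slope each side. Origin: on the table under the block
- angle_block_seat (a point): where the centre of the foot's underside comes when the pillar is parked: 24 mm square off the slope, at the lip's inner face; the parked pillar's axis rises from here at 45 degrees in the block's x-z plane
- station: fixed clamping station: plate 138 x 76 mm, top 10 mm above the table (the pillar stands on it), a dark fence across one end (34 mm high), a dark guide block (54 mm high) at the other with a plunger through it. Origin: on the table under the centre of the foot when fully home. +x points to the fence (face at x = +24 mm), y across, z up. The guide block begins at x = -64 mm
- plunger (a joint): travel of the plunger towards the fence in m: 0 = drawn back (the face of its rubber pad at station x = -54 mm), 0.030 = pad against the foot of a pillar that is home; stays where it is left, friction about 3 N
- plunger_end (a point): centre of the outer face of the plunger's round end plate (48 mm diameter, 8 mm thick, axis level, 32 mm above the table), at the end away from the fence; push it here along the station's +x
- air_blower: bystander: blue bulb, 62 mm wide, 133 mm high; origin under its centre
- wash_bottle: bystander: white bottle, 60 mm wide, 136 mm high; origin under its centre
- optic_carton: bystander: small carton 32 x 48 x 66 mm; origin under its centre
- sensor_head: bystander: black disc on a post with a foot, 31 x 58 x 92 mm; origin under its centre
- tape_roll: bystander: black roll of tape, 58 mm wide, 19 mm high; origin under its centre
- lens_box_a: bystander: flat white box 47 x 45 x 19 mm; origin under its centre

How it is judged:
By the outcome, as a careful person would: the job done as asked, in the order asked, and still so for the second after the job is handed in, with the robot touching nothing.
It also fails if it takes over 64 s, if anything falls off the work surface, if the arm or the gripper's body presses on something with over 40 N, if the wrist force passes 120 N, or if a joint passes its speed limit or range.

ROBOT

A 6-joint arm with a two-finger parallel gripper is mounted at the origin on a cart in front of the work surface, level with it; the furniture and walls round the work are solid. World frame = base frame: x ahead of the robot, y to its left, z up, the work surface at z = 0. Lengths are in m, angles in rad, forces in N, time in s.
With the tool pointing down it reaches from about 0.325 to 0.9 m from the base axis. Payload 3.5 kg.
Tool frame: the origin (TCP) lies midway between the tips of the shut fingers; the grasp point (between the pads) lies 19 mm behind it (manip.hold_point_z is the distance from the TCP to the grasp point, in m); z points along the fingers, y is the line along which they close (so a half turn about z gives the same grasp; the last joint's range is limited). The gripper opens to 85 mm and grips with 20 to 120 N. Pads are 22 mm wide; open, the fingers measure 114 mm over their backs; the gripper's body (76 mm by 85 mm) begins 54 mm behind the grasp point. The pads swing forward as they close: fully open they stand 13 mm farther back than shut.
Start: joints at [1.054, 0.276, -0.026, 1.268, 0, 1.467], TCP at [0.251, 0.572, 0.231] pointing down, gripper open.
Joint ranges: [-3.12, 3.12], [-0.85, 1.88], [-1.08, 1.24], [-1.95, 2.15], [-1.57, 1.53], [-3.14, 3.14]. Speed limits (rad/s): [2.57, 2.57, 3.14, 3.14, 3.14, 3.14].

INTERFACE

Orientations are given as a unit quaternion [x, y, z, w].
In Python, from bench import manip, snapshot gives the robot as it stands.
- The arm moves only by the tool step_arm, never from a script. Its argument "series" is one flat list of numbers, 7 for each row, row after row: the shift along the tool's x, y, z in m, then the turn, a rotation vector about the tool's x, y, z in degrees, then the opening, from 0 (shut) to 1 (fully open). In form: [x, y, z, wx, wy, wz, fingers, x, y, z, wx, wy, wz, fingers, ...]. A call has 1 to 20 rows; each row is the pose to reach, as a shift and turn from the pose commanded when the call began, along the tool's axes at that moment; what a row does not reach only later rows make up. A row lasts 1/10 s, in which the tool goes at most 50 mm and 8.59 degrees, less where a joint would pass 70% of its speed; a pose out of reach is approached as far as the arm can. A call with a gripper value outside its range is refused whole. The fingers move at their own pace and stop on an object; the grip force is fixed at half the most. Time passes only in rows, so rows that repeat a pose let the fingers close. It gives the time, the measured TCP pose, the force, the opening and the grip force at its end, in the units of the state.
- manip.state(): the state, without advancing time (a new reading comes with each control period).
- snapshot(name): name is "scene" or "top" or "wrist"; returns a dict with "img" (384x512x3 uint8, red, green, blue), "range_z" (384x512 float32, m along the optical axis (not along the pixel's ray), 0 where there is no reading), "vfov" (degrees; the focal length in pixels is half the picture's height over the tangent of half this angle, whatever the lens; pixels are square), "cx", "cy" (the principal point, pixels), "D" ([k1, k2, p1, p2, k3] as OpenCV has them; the pictures are not rectified), "R" (3x3) and "t" (3): a world point X has camera coordinates R X + t. Camera axes: x right, y down, z forward; pixel columns grow to the right and rows downward; lengths in m; the calibration is good to about 2 mm. A picture is of the moment at which its call begins.
- manip.close_job(): hands the job in; it is judged then, once.
The state is a dict: "time": time; "joints": joint angles; "qd": joint speeds; "joint_torque": joint torques, N m; "position": TCP position; "tcp_rot": TCP orientation; "wrist_force": force on the tool from outside, world axes, zero at the start; "moment": the same for the moment, N m; "gripper_width": opening from 0.0 (shut) to 1.0 (fully open); "gripper_force": force on a finger pad.
Only numpy, scipy, OpenCV 4.12 (cv2) and the standard library are available. Lean on these libraries where they do the work, as an engineer would, in place of code of your own. Each camera call takes 0.05 s, during which the arm holds its last target. There are 200 camera calls.

## Working session

There is one attempt and no reset: what is moved stays moved. The work goes in short steps, Python scripts to look and compute and a tool call to move; the robot and the scene stay as the last step left them, time stands still between calls to the robot, and variables do not carry over. Pictures are saved under pics/ and viewed, at most 10 in all, crops included, and the job is handed in when it is done.

Besides the shell and the picture viewer there is one more tool, called after "Request:" as name(argument=value, ...), one argument or row to a line, values as JSON. step_arm: Moves the arm, as the interface text tells. Its arguments: {"type":"object","properties":{"series":{"type":"array","items":{"type":"number"}}},"required":["series"]}

```bash
ls; mkdir -p pics; cat > h.py <<'E'
import numpy as np, cv2
from bench import manip, snapshot
def K(s):
    f=s["img"].shape[0]/2/np.tan(np.radians(s["vfov"])/2)
    return np.array([[f,0,s["cx"]],[0,f,s["cy"]],[0,0,1]])
def world(s,uv,z=None,rng=None):
    "pixels -> world on plane height z, or by range image"
    uv=np.array(uv,float).reshape(-1,1,2)
    n=cv2.undistortPoints(uv,K(s),np.array(s["D"],float))[:,0]
    R=np.array(s["R"]);t=np.array(s["t"])
    d=np.c_[n,np.ones(len(n))]
    if z is None:
        r=np.array([s["range_z"][int(round(v)),int(round(u))] for u,v in uv[:,0]])
        return (d*r[:,None]-t)@R
    C=-R.T@t; w=d@R
    return C+w*((z-C[2])/w[:,2])[:,None]
def cloud(s):
    h,w=s["range_z"].shape
    u,v=np.meshgrid(np.arange(w),np.arange(h))
    P=world(s,np.stack([u,v],-1).reshape(-1,2)).reshape(h,w,3)
    P[s["range_z"]==0]=np.nan
    return P
def save(s,n): cv2.imwrite("pics/"+n,s["img"][:,:,::-1])
E
python3 - <<'E'
from h import *
import pickle
S={n:snapshot(n) for n in("scene","top")}
pickle.dump(S,open("s0.pkl","wb"))
for n in S: save(S[n],n+"0.png"); print(n,S[n]["vfov"],S[n]["D"],S[n]["R"],S[n]["t"])
print(manip.state())
E
```

```text
pics
scene 44.38843146692406 [-0.07443462  0.          0.          0.          0.        ] [[ 0.58142653 -0.81341741 -0.01718455]
 [-0.60673134 -0.41942283 -0.67524927]
 [ 0.54205192  0.40303424 -0.73738939]] [-0.13096309  0.49369519  0.85408446]
top 43.16668588474951 [0.02932119 0.         0.         0.         0.        ] [[-3.77063863e-03 -9.99716153e-01  2.35243647e-02]
 [-9.91025367e-01  5.92403029e-04 -1.33672628e-01]
 [ 1.33620750e-01 -2.38172733e-02 -9.90746301e-01]] [0.24027372 0.55284107 1.21523368]
{'time': 0.1, 'joints': array([ 1.05361187e+00,  2.77069127e-01, -2.77565439e-02,  1.26800126e+00,
       -1.11930355e-05,  1.46742176e+00]), 'qd': array([ 0.00038699, -0.0011423 ,  0.00337369, -0.00017072, -0.00082762,
       -0.00043411]), 'joint_torque': array([-4.63782339e-05, -4.46708107e+01,  2.96128571e+01,  8.42772162e-03,
       -9.92030982e-05, -6.47902809e-06]), 'position': array([0.25095631, 0.57162575, 0.23025792]), 'tcp_rot': array([ 2.05431738e-01,  9.78670920e-01, -9.68528944e-04, -3.04667820e-04]), 'wrist_force': array([-0.39816616,  0.36986257,  0.15088172]), 'moment': array([-0.04328385,  0.00245313, -0.02667383]), 'gripper_force': 0.0, 'gripper_width': 0.9982310599809766}
```

View pics/scene0.png

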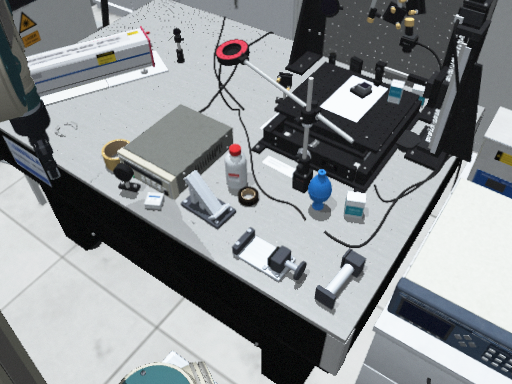

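View pics/top0.png

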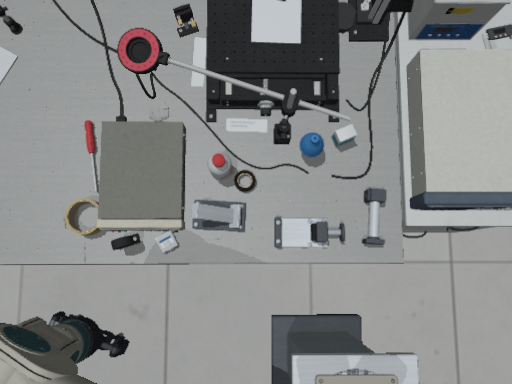

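The top view shows the pillar at (374,216), the station at (308,232) with the fence on the left and the plunger plate at (343,232), and the angle block at (218,214) with its lip on the right (241,214). Next I'll enlarge this area and measure it.

```bash
python3 - <<'E'
from h import *
import pickle
S=pickle.load(open("s0.pkl","rb")); s=S["top"]
c=s["img"][150:262,185:400]
cv2.imwrite("pics/crop1.png",cv2.resize(c[:,:,::-1],None,fx=3.7,fy=3.7,interpolation=cv2.INTER_CUBIC))
P=cloud(s); np.set_printoptions(precision=3,suppress=True,linewidth=200)
for uv in [(374,194),(374,218),(374,241),(278,232),(300,232),(320,232),(343,232),(241,214),(198,214),(220,214),(390,250)]:
    print(uv,P[uv[1],uv[0]],s["img"][uv[1],uv[0]])
c=S["scene"]["img"][160:310,170:375]
cv2.imwrite("pics/crop2.png",cv2.resize(c[:,:,::-1],None,fx=3.8,fy=3.8,interpolation=cv2.INTER_CUBIC))
E
```

```text
(374, 194) [ 0.555 -0.054  0.044] [79 84 89]
(374, 218) [ 0.493 -0.053  0.039] [195 201 205]
(374, 241) [ 0.434 -0.048  0.049] [81 84 91]
(278, 232) [0.458 0.193 0.033] [83 87 95]
(300, 232) [0.459 0.135 0.012] [192 199 203]
(320, 232) [0.457 0.089 0.056] [79 84 90]
(343, 232) [0.457 0.031 0.055] [80 85 91]
(241, 214) [0.507 0.288 0.009] [45 46 49]
(198, 214) [0.499 0.391 0.096] [143 149 153]
(220, 214) [0.503 0.34  0.048] [142 146 151]
(390, 250) [ 0.413 -0.102  0.001] [150 153 153]
```

View pics/crop1.png

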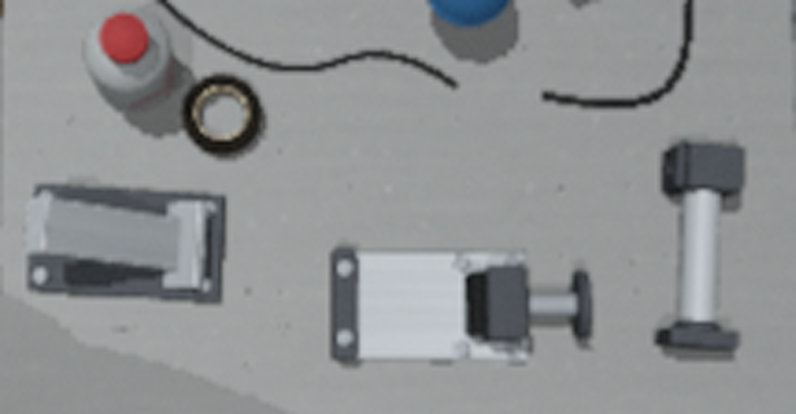

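View pics/crop2.png

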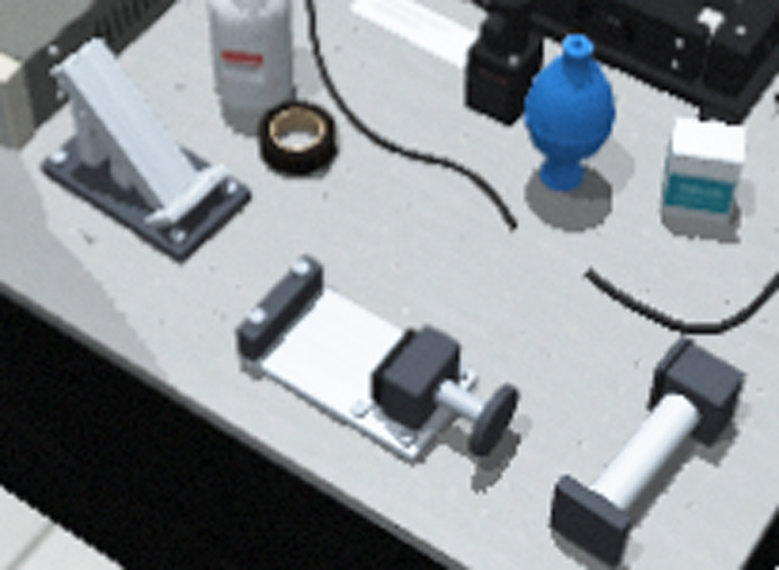

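The crops show the head at the far end of the pillar (top-crop 703,170) and its foot near the robot (697,335). The slope rises to the left (+y) with the lip at (190,245). The station's fence is at (343,303), the guide block at (497,303) and the end plate at (582,303). Next come the numbers.

```bash
python3 - <<'E'
from h import *
import pickle
np.set_printoptions(precision=4,suppress=True,linewidth=200)
S=pickle.load(open("s0.pkl","rb"))
for n in("top","scene"):
    s=S[n];P=cloud(s);g=s["img"].astype(int).mean(2);X,Y,Z=P[...,0],P[...,1],P[...,2]
    def box(a,b,c,d,z0,z1,m=True): return (X>a)&(X<b)&(Y>c)&(Y<d)&(Z>z0)&(Z<z1)&m
    def line(m):
        p=P[m]; c=p.mean(0); v=np.linalg.svd(p-c,full_matrices=False)[2][0]; return c,v*np.sign(v[np.abs(v).argmax()]),len(p)
    print(n,"table",np.nanmedian(Z[box(.40,.6,.2,.26,-.02,.02)]))
    print("column",line(box(.45,.53,-.09,-.01,.03,.06,g>150)))
    for nm,m in(("head",box(.52,.6,-.1,0,.04,.06,g<130)),("foot",box(.38,.455,-.1,0,.035,.06,g<130)),("fence",box(.4,.52,.17,.21,.025,.045)),("guide",box(.4,.52,.06,.11,.045,.07)),("plate",box(.4,.52,.015,.048,.01,.07))):
        p=P[m]; print(nm,len(p),np.percentile(p,[2,98],axis=0).ravel(),cv2.minAreaRect(p[:,:2].astype(np.float32)*1000))
    m=box(.46,.55,.30,.40,.03,.11,g>120);p=P[m]
    c=p.mean(0);v=np.linalg.svd(p-c,full_matrices=False)[2][2];v*=np.sign(v[2])
    print("slope",c,v,len(p),"yaw bx",np.degrees(np.arctan2(-v[1],-v[0])), np.percentile(p,[1,99],axis=0).ravel())
    m=box(.40,.6,.25,.46,-.005,.018,g<90);p=P[m];print("base",cv2.minAreaRect(p[:,:2].astype(np.float32)*1000))
    m=box(.40,.52,.09,.19,.004,.018,g>160);p=P[m];print("splate",cv2.minAreaRect(p[:,:2].astype(np.float32)*1000))
    p=P[box(.4,.75,.40,.7,.04,.3)];print("scope",np.percentile(p,[.5,99.5],axis=0).ravel())
E
```

```text
top table 0.0006332387610228107
column (array([ 0.4908, -0.0535,  0.0361]), array([ 0.9966, -0.0826,  0.0063]), 244)
head 251 [ 0.5361 -0.0833  0.0424  0.5671 -0.034   0.0539] ((551.4747314453125, -58.57935333251953), (51.1355094909668, 31.497756958007812), 88.82671356201172)
foot 121 [ 0.427  -0.0729  0.0357  0.445  -0.0266  0.0526] ((438.1943664550781, -49.901702880859375), (48.56341552734375, 19.9783878326416), 85.70748901367188)
fence 192 [0.4227 0.1877 0.0265 0.4938 0.2031 0.0424] ((457.3353271484375, 195.38926696777344), (15.378886222839355, 73.858154296875), 89.63270568847656)
guide 256 [0.4343 0.0732 0.0458 0.482  0.1077 0.0591] ((458.3232421875, 90.19418334960938), (35.55158615112305, 48.12332534790039), 89.3272933959961)
plate 120 [0.4348 0.028  0.0226 0.4777 0.0474 0.0595] ((457.0447082519531, 37.77313232421875), (20.463531494140625, 44.20502471923828), 87.74565124511719)
slope [0.5037 0.3579 0.0699] [-0.0104 -0.6823  0.731 ] 511 yaw bx 89.12843235343652 [0.4842 0.3002 0.0306 0.5225 0.3979 0.1064]
base ((518.7146606445312, 356.4659423828125), (142.68954467773438, 242.07777
[... 800 characters left out ...]
 [0.4322 0.0713 0.0458 0.4802 0.1064 0.0565] ((456.449462890625, 89.30577087402344), (36.8911247253418, 52.45994567871094), 88.62554931640625)
plate 163 [0.4338 0.0269 0.0144 0.476  0.0468 0.0556] ((456.19500732421875, 37.27351379394531), (47.540409088134766, 21.322969436645508), 0.16561609506607056)
slope [0.4999 0.3618 0.0669] [-0.4549 -0.6081  0.6506] 609 yaw bx 53.19822879670783 [0.4837 0.3213 0.031  0.5217 0.3981 0.1036]
base ((510.32611083984375, 352.05621337890625), (176.19435119628906, 206.72171020507812), 0.9373825192451477)
splate ((459.98748779296875, 138.15521240234375), (117.97736358642578, 93.40556335449219), 2.1698508262634277)
scope [0.4151 0.4324 0.0409 0.7296 0.6831 0.0904]
```

```bash
cat >> h.py <<'E'
from scipy.spatial.transform import Rotation as Ro
def go(p,x,z):
    "shift and rotvec (deg) in tool axes from present pose to TCP p with tool x,z directions"
    st=manip.state(); R0=Ro.from_quat(st["tcp_rot"])
    z=np.array(z,float);z/=np.linalg.norm(z);x=np.array(x,float);x-=z*(x@z);x/=np.linalg.norm(x)
    R1=Ro.from_matrix(np.c_[x,np.cross(z,x),z])
    d=R0.inv().apply(np.array(p)-st["position"]); r=(R0.inv()*R1).as_rotvec(degrees=True)
    print("GO",np.round(d,4),np.round(r,2),"|d|",round(np.linalg.norm(d),3))
E
python3 -c "
from h import *
go([.497,-.055,.2],[-.997,.079,0],[0,0,-1])"
```

```text
GO [-0.4772 -0.4747  0.0311] [ -0.11  -0.03 -19.18] |d| 0.674
```

Request:
step_arm(
  series=[-0.477, -0.475, 0.03, 0, 0, -19.2, 1, -0.477, -0.475, 0.03, 0, 0, -19.2, 1, -0.477, -0.475, 0.03, 0, 0, -19.2, 1, -0.477, -0.475, 0.03, 0, 0, -19.2, 1, -0.477, -0.475, 0.03, 0, 0, -19.2, 1, -0.477, -0.475, 0.03, 0, 0, -19.2, 1, -0.477, -0.475, 0.03, 0, 0, -19.2, 1, -0.477, -0.475, 0.03, 0, 0, -19.2, 1, -0.477, -0.475, 0.03, 0, 0, -19.2, 1, -0.477, -0.475, 0.03, 0, 0, -19.2, 1, -0.477, -0.475, 0.03, 0, 0, -19.2, 1, -0.477, -0.475, 0.03, 0, 0, -19.2, 1, -0.477, -0.475, 0.03, 0, 0, -19.2, 1, -0.477, -0.475, 0.03, 0, 0, -19.2, 1, -0.477, -0.475, 0.03, 0, 0, -19.2, 1, -0.477, -0.475, 0.03, 0, 0, -19.2, 1, -0.477, -0.475, 0.03, 0, 0, -19.2, 1, -0.477, -0.475, 0.03, 0, 0, -19.2, 1, -0.477, -0.475, 0.03, 0, 0, -19.2, 1],
)

```text
time: 2.0
position: [0.4967, -0.0534, 0.2014]
tcp_rot: [0.038, 0.999, 0.0, -0.0]
wrist_force: [0.7, -0.5, 0.7]
gripper_width: 1.003
gripper_force: 0.0
```

```bash
python3 - <<'E'
from h import *
np.set_printoptions(precision=4,suppress=True,linewidth=200)
s=snapshot("wrist");P=cloud(s);g=s["img"].astype(int).mean(2);X,Y,Z=P[...,0],P[...,1],P[...,2]
st=manip.state();print(st["position"],st["joints"],st["wrist_force"])
print("cam",-np.array(s["R"]).T@s["t"])
save(s,"w1.png")
def rect(nm,m):
    p=P[m]
    if len(p)>5: print(nm,len(p),p.mean(0),cv2.minAreaRect(p[:,:2].astype(np.float32)*1000),np.percentile(p,[1,99],axis=0).ravel())
m=(Z>.03)&(Z<.06)&(X>.46)&(X<.52)&(abs(Y+.055)<.04); rect("col",m)
# column axis: fit midline per x slice
p=P[m&(g>140)]; c=p.mean(0); print("colline",c,np.linalg.svd(p-c,full_matrices=False)[2][0])
rect("head",(Z>.035)&(Z<.06)&(X>.525)&(X<.6)&(abs(Y+.055)<.05))
rect("foot",(Z>.035)&(Z<.06)&(X>.4)&(X<.45)&(abs(Y+.055)<.05))
E
```

```text
[ 0.4968 -0.0535  0.2014] [-0.2368  0.0731 -0.3358  1.1618  0.0001 -0.1597] [-0.5366  0.1079 -0.1284]
cam [ 0.4276 -0.0485  0.3448]
col 1470 [ 0.4894 -0.0549  0.0355] ((490.0521240234375, -55.38059997558594), (23.99898910522461, 61.29500198364258), 86.04078674316406) [ 0.4605 -0.0675  0.0304  0.5194 -0.0424  0.0387]
colline [ 0.4962 -0.0538  0.036 ] [ 0.9973 -0.0736  0.0007]
head 1775 [ 0.5477 -0.0593  0.0466] ((546.6862182617188, -59.464561462402344), (47.452762603759766, 44.218238830566406), 85.86621856689453) [ 0.5261 -0.0826  0.0354  0.5673 -0.0364  0.05  ]
foot 943 [ 0.4372 -0.0508  0.0464] ((439.67547607421875, -51.00017547607422), (46.31321334838867, 21.40654182434082), 87.22393035888672) [ 0.4285 -0.0734  0.0355  0.4494 -0.0279  0.0504]
```

View pics/w1.png

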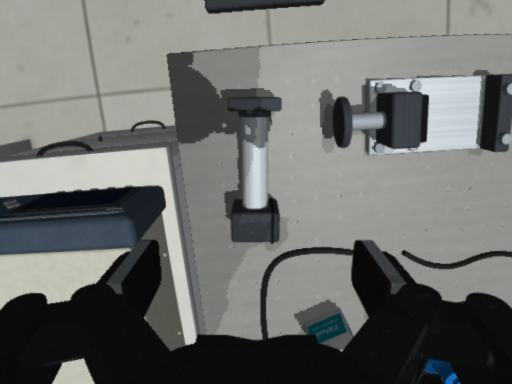

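The wrist view shows the pillar lying between the open fingers: foot at (255,103), head at (255,220), column vertical in the picture. The station is at upper right. Next I descend, grip and lift.

Request:
step_arm(
  series=[0, -0.0015, 0.05, 0, 0, 0, 1, 0, -0.0015, 0.1, 0, 0, 0, 1, 0, -0.0015, 0.15, 0, 0, 0, 1, 0, -0.0015, 0.18, 0, 0, 0, 1, 0, -0.0015, 0.1955, 0, 0, 0, 1, 0, -0.0015, 0.1955, 0, 0, 0, 1, 0, -0.0015, 0.1955, 0, 0, 0, 0, 0, -0.0015, 0.1955, 0, 0, 0, 0, 0, -0.0015, 0.1955, 0, 0, 0, 0, 0, -0.0015, 0.1955, 0, 0, 0, 0, 0, -0.0015, 0.1955, 0, 0, 0, 0, 0, -0.0015, 0.1955, 0, 0, 0, 0, 0, -0.0015, 0.1955, 0, 0, 0, 0, 0, -0.0015, 0.1955, 0, 0, 0, 0],
)

```text
time: 3.45
position: [0.4982, -0.056, 0.0072]
tcp_rot: [0.039, 0.999, 0.0, 0.001]
wrist_force: [-0.3, 1.2, 5.0]
gripper_width: 0.284
gripper_force: 58.5
```

Request:
step_arm(
  series=[0, 0, -0.05, 0, 0, 0, 0, 0, 0, -0.1, 0, 0, 0, 0, 0, 0, -0.15, 0, 0, 0, 0, 0, 0.03, -0.19, 0, 0, 0, 0, -0.029, 0.299, -0.223, 0, 0, 0, 0, -0.029, 0.299, -0.223, 0, 0, 0, 0, -0.029, 0.299, -0.223, 0, 0, 0, 0, -0.029, 0.299, -0.223, 0, 0, 0, 0, -0.029, 0.299, -0.223, 0, 0, 0, 0, -0.029, 0.299, -0.223, 0, 0, 0, 0, -0.029, 0.299, -0.223, 0, 0, 0, 0, -0.029, 0.299, -0.223, 0, 0, 0, 0, -0.029, 0.299, -0.223, 0, 0, 0, 0, -0.029, 0.299, -0.223, 0, 0, 0, 0],
)

```text
time: 4.85
position: [0.5488, 0.2385, 0.2283]
tcp_rot: [0.04, 0.999, -0.0, -0.001]
wrist_force: [0.2, -0.2, -4.4]
gripper_width: 0.285
gripper_force: 60.5
```

```bash
python3 - <<'E'
from h import *
import pickle
np.set_printoptions(precision=4,suppress=True,linewidth=200)
s=snapshot("wrist");pickle.dump(s,open("w2.pkl","wb"));save(s,"w2.png")
st=manip.state();print(st["position"],st["joints"],st["wrist_force"])
P=cloud(s);g=s["img"].astype(int).mean(2);X,Y,Z=P[...,0],P[...,1],P[...,2]
def box(a,b,c,d,z0,z1,m=True): return (X>a)&(X<b)&(Y>c)&(Y<d)&(Z>z0)&(Z<z1)&m
def rect(nm,m):
    p=P[m]
    if len(p)>5: print(nm,len(p),cv2.minAreaRect(p[:,:2].astype(np.float32)*1000),np.percentile(p,[1,99],axis=0).ravel())
print("table",np.nanmedian(Z[box(.40,.6,.2,.26,-.02,.02)]))
rect("fence top",box(.4,.52,.17,.22,.030,.04))
rect("guide top",box(.4,.52,.05,.13,.051,.06))
rect("guide",box(.4,.52,.05,.13,.02,.06))
rect("plate",box(.4,.52,.0,.050,.01,.07))
p=P[box(.49,.515,.32,.385,.03,.1,g>110)];c=np.median(p,0);q=p[abs((p-c)@[0,-.707,.707])<.006];c=q.mean(0)
v=np.linalg.svd(q-c,full_matrices=False)[2][2];v*=np.sign(v[2]);print("slope",c,v,len(q))
rect("slope edges",box(.46,.55,.33,.39,.03,.115,abs((P-c)@v)<.004))
d=(P-c)@np.array([0,-.707,.707]);rect("slope high",box(.46,.55,.28,.42,.02,.12,abs(d)<.004))
rect("lip",box(.45,.56,.26,.32,.015,.06,(d>.012)&(d<.024)))
E
```

```text
[0.549  0.2386 0.2285] [ 0.302   0.2319 -0.0899  1.2499 -0.0002  0.3824] [-0.1937  0.6487 -3.2876]
table 0.0008793577027084886
fence top 912 ((448.21044921875, 194.38926696777344), (54.98192596435547, 16.429000854492188), 0.014433018863201141) [0.4217 0.1866 0.0312 0.4749 0.2025 0.0397]
guide top 1478 ((458.2989196777344, 85.11756134033203), (28.60086441040039, 49.889862060546875), 89.79683685302734) [0.4342 0.0717 0.0514 0.4826 0.0986 0.0563]
guide 2752 ((458.0260314941406, 79.84251403808594), (59.461936950683594, 50.35471725463867), 89.05223846435547) [0.4343 0.0518 0.022  0.4826 0.1093 0.0562]
plate 1236 ((458.4691467285156, 38.24466323852539), (23.617401123046875, 47.183189392089844), 87.70056915283203) [0.4358 0.0274 0.0154 0.4806 0.049  0.0572]
slope [0.5024 0.3556 0.068 ] [-0.0422 -0.7069  0.706 ] 2575
slope edges 3625 ((504.61346435546875, 359.9776306152344), (62.23727035522461, 36.1807975769043), 86.4527359008789) [0.4863 0.3307 0.0431 0.5226 0.3896 0.1028]
slope high 4485 ((501.1708679199219, 350.8444519042969), (90.61065673828125, 59.157196044921875), 89.05360412597656) [0.4832 0.3093 0.0231 0.5228 0.3942 0.1053]
lip 194 ((500.2978515625, 292.9170837402344), (14.24096965789795, 60.269264221191406), 87.382568359375) [0.4704 0.2847 0.0158 0.5296 0.3005 0.0339]
```

View pics/w2.png

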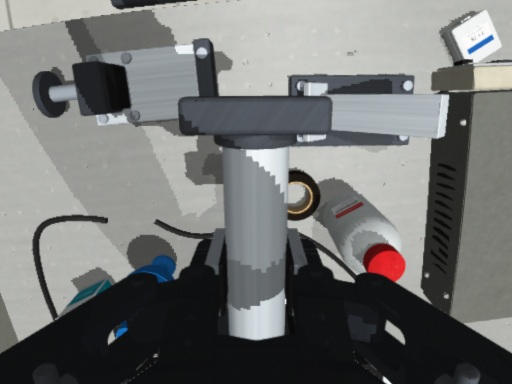

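The wrist picture shows the pillar held square, with its foot at (255,115). The slope is at (385,115) and the station at upper left (130,85). The block's yaw is 86.6°. Next I rotate at a safe height in front of the block.

```bash
python3 -c "
from h import *
go([.48,.25,.24],[-.0417,-.706,-.707],[.0417,.706,-.707])"
```

```text
GO [ 0.0697  0.0059 -0.0114] [-35.65 -34.96 -86.08] |d| 0.071
```

Request:
step_arm(
  series=[0.07, 0.006, -0.012, -35.65, -34.96, -86.08, 0, 0.07, 0.006, -0.012, -35.65, -34.96, -86.08, 0, 0.07, 0.006, -0.012, -35.65, -34.96, -86.08, 0, 0.07, 0.006, -0.012, -35.65, -34.96, -86.08, 0, 0.07, 0.006, -0.012, -35.65, -34.96, -86.08, 0, 0.07, 0.006, -0.012, -35.65, -34.96, -86.08, 0, 0.07, 0.006, -0.012, -35.65, -34.96, -86.08, 0, 0.07, 0.006, -0.012, -35.65, -34.96, -86.08, 0, 0.07, 0.006, -0.012, -35.65, -34.96, -86.08, 0, 0.07, 0.006, -0.012, -35.65, -34.96, -86.08, 0, 0.07, 0.006, -0.012, -35.65, -34.96, -86.08, 0, 0.07, 0.006, -0.012, -35.65, -34.96, -86.08, 0, 0.07, 0.006, -0.012, -35.65, -34.96, -86.08, 0, 0.07, 0.006, -0.012, -35.65, -34.96, -86.08, 0, 0.07, 0.006, -0.012, -35.65, -34.96, -86.08, 0, 0.07, 0.006, -0.012, -35.65, -34.96, -86.08, 0],
)

```text
time: 6.5
position: [0.4797, 0.2515, 0.2412]
tcp_rot: [-0.635, 0.672, 0.262, 0.279]
wrist_force: [0.3, 0.7, -3.8]
gripper_width: 0.284
gripper_force: 60.7
```

```bash
python3 - <<'E'
from h import *
np.set_printoptions(precision=4,suppress=True,linewidth=200)
st=manip.state();print(st["joints"],st["position"],Ro.from_quat(st["tcp_rot"]).as_matrix(),st["wrist_force"])
go([.502,.3155,.122],[-.0417,-.706,-.707],[.0417,.706,-.707])
s=snapshot("scene");P=cloud(s)
tz=Ro.from_quat(st["tcp_rot"]).as_matrix()
# points of pillar in tool frame
q=(P.reshape(-1,3)-st["position"])@tz; g=s["img"].reshape(-1,3).astype(int).mean(1)
m=(abs(q[:,0])<.11)&(abs(q[:,1])<.027)&(abs(q[:,2]+.017)<.027)&(P.reshape(-1,3)[:,2]>.12)
print("tool-x extent, y, z",np.percentile(q[m],[1,50,99],axis=0))
b=m&(g>140);print("bright",b.sum(),np.percentile(q[b],[1,50,99],axis=0))
E
```

```text
[-0.0398  0.0534 -0.4592  1.0391  0.7852 -1.5459] [0.4797 0.2515 0.2412] [[-0.0394 -0.9984  0.0416]
 [-0.706   0.0573  0.7059]
 [-0.7071 -0.0016 -0.7071]] [ 0.3197  0.6614 -3.8463]
GO [ 0.0382 -0.0184  0.1304] [ 0.   -0.01  0.13] |d| 0.137
tool-x extent, y, z [[-0.0695 -0.0205 -0.0422]
 [-0.0261  0.0101 -0.0284]
 [ 0.0681  0.0263  0.0046]]
bright 159 [[-0.0698 -0.0181 -0.035 ]
 [ 0.0265  0.0054 -0.0267]
 [ 0.0536  0.0204  0.0016]]
```

Request:
step_arm(
  series=[0.03, -0.018, 0.04, 0, 0, 0, 0, 0.038, -0.018, 0.08, 0, 0, 0, 0, 0.038, -0.018, 0.11, 0, 0, 0, 0, 0.038, -0.018, 0.13, 0, 0, 0, 0, 0.038, -0.018, 0.15, 0, 0, 0, 0, 0.038, -0.018, 0.165, 0, 0, 0, 0, 0.038, -0.018, 0.178, 0, 0, 0, 0, 0.038, -0.018, 0.186, 0, 0, 0, 0, 0.038, -0.018, 0.186, 0, 0, 0, 0, 0.038, -0.018, 0.186, 0, 0, 0, 0],
)

```text
time: 7.55
position: [0.5042, 0.355, 0.0828]
tcp_rot: [-0.634, 0.671, 0.263, 0.279]
wrist_force: [0.5, -0.2, -3.7]
gripper_width: 0.283
gripper_force: 60.6
```

```bash
python3 - <<'E'
from h import *
np.set_printoptions(precision=4,suppress=True,linewidth=200)
st=manip.state();print(st["position"],st["wrist_force"],st["moment"])
s=snapshot("scene");t=snapshot("top")
a=cv2.resize(s["img"][150:245,170:270],None,fx=4,fy=4,interpolation=cv2.INTER_CUBIC)
b=cv2.resize(t["img"][170:265,180:280],None,fx=4,fy=4,interpolation=cv2.INTER_CUBIC)
cv2.imwrite("pics/park1.png",np.hstack([a,b])[:,:,::-1])
go([.5043,.3537,.0754],[-.0417,-.706,-.707],[.0417,.706,-.707])
E
```

```text
[0.5042 0.355  0.0828] [ 0.4599 -0.2474 -3.6766] [-1.2506  0.0524 -0.0477]
GO [0.0062 0.0004 0.0048] [-0.02  0.04  0.13] |d| 0.008
```

View pics/park1.png

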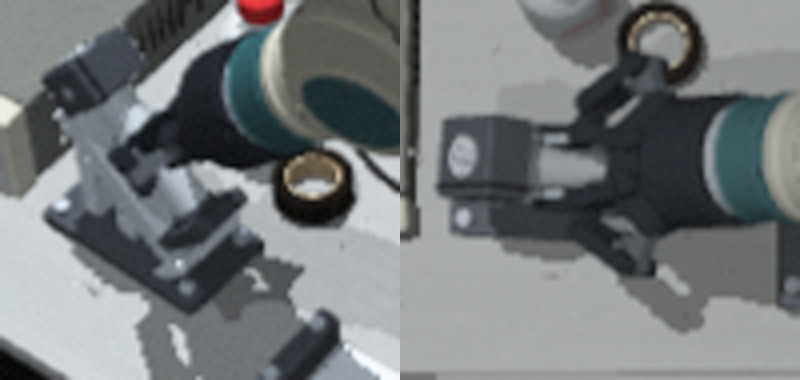

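The foot at left-panel (205,220) sits just above the lip at (205,245), the head is over the top of the slope, and it is centred. Now I seat it gently.

Request:
step_arm(
  series=[0, 0, 0.002, 0, 0, 0, 0, 0, 0, 0.004, 0, 0, 0, 0, 0.003, 0, 0.0045, 0, 0, 0, 0, 0.005, 0, 0.0045, 0, 0, 0, 0, 0.006, 0, 0.0045, 0, 0, 0, 0, 0.006, 0, 0.0045, 0, 0, 0, 0],
)

```text
time: 8.25
position: [0.5044, 0.3536, 0.0752]
tcp_rot: [-0.634, 0.672, 0.263, 0.279]
wrist_force: [0.1, -2.2, -1.5]
gripper_width: 0.284
gripper_force: 61.1
```

Request:
step_arm(
  series=[0.001, 0, 0, 0, 0, 0, 0, 0.002, 0, 0, 0, 0, 0, 0, 0.002, 0, 0, 0, 0, 0, 0],
)

```text
time: 8.55
position: [0.5044, 0.3529, 0.0745]
tcp_rot: [-0.634, 0.671, 0.263, 0.28]
wrist_force: [-0.4, 1.1, 2.2]
gripper_width: 0.284
gripper_force: 61.0
```

Request:
step_arm(
  series=[0.001, 0, 0, 0, 0, 0, 0.6, 0.001, 0, 0, 0, 0, 0, 0.6, 0.001, 0, 0, 0, 0, 0, 0.6, 0.001, 0, 0, 0, 0, 0, 0.6, 0.001, 0, 0, 0, 0, 0, 0.6, 0.001, 0, -0.02, 0, 0, 0, 0.6, 0.001, 0, -0.05, 0, 0, 0, 0.6, 0.001, 0, -0.1, 0, 0, 0, 0.6, 0.001, 0, -0.13, 0, 0, 0, 0.6, 0.001, 0, -0.13, 0, 0, 0, 0.6],
)

```text
time: 9.55
position: [0.502, 0.2581, 0.1684]
tcp_rot: [-0.634, 0.672, 0.26, 0.281]
wrist_force: [0.2, 0.2, 0.5]
gripper_width: 0.6
gripper_force: 0.0
```

```bash
python3 - <<'E'
from h import *
np.set_printoptions(precision=4,suppress=True,linewidth=200)
st=manip.state();print(st["position"],st["wrist_force"],st["joints"])
s=snapshot("wrist");save(s,"w3.png")
P=cloud(s).reshape(-1,3);g=s["img"].reshape(-1,3).astype(int).mean(1)
bx=np.array([.059,.998,0]);by=np.array([-.998,.059,0]);z=np.array([0,0,1.]);seat=np.array([.5006,.2917,.0371])
a=(bx+z)/2**.5;n=(z-bx)/2**.5
q=np.c_[(P-seat)@a,(P-seat)@by,(P-seat)@n]
def pr(nm,m): print(nm,m.sum(),np.percentile(q[m],[1,50,99],axis=0).ravel() if m.sum() else "")
w=abs(q[:,1])<.035
pr("head top",w&(q[:,0]>.10)&(q[:,0]<.16)&(q[:,2]>.018)&(q[:,2]<.03))
pr("foot",w&(q[:,0]>-.01)&(q[:,0]<.02)&(q[:,2]>.01)&(q[:,2]<.03))
m=w&(q[:,0]>.02)&(q[:,0]<.1)&(q[:,2]>.006)&(q[:,2]<.03);pr("col",m)
c=q[m].mean(0);print(np.linalg.svd(q[m]-c,full_matrices=False)[2][0])
m=w&(q[:,0]>.112)&(q[:,0]<.136)&(q[:,2]>.018)&(q[:,2]<.03);c=q[m].mean(0);print("headtop normal",np.linalg.svd(q[m]-c,full_matrices=False)[2][2],c)
E
```

```text
[0.502  0.2581 0.1684] [0.162  0.2019 0.5215] [-0.0249  0.1647 -0.5086  0.8542  0.7857 -1.5205]
head top 2236 [ 0.108  -0.0239  0.0187  0.1215 -0.0007  0.0246  0.1387  0.0227  0.0263]
foot 1468 [ 0.0004 -0.0239  0.0107  0.0079 -0.0009  0.0244  0.0194  0.0219  0.0261]
col 2931 [ 0.0207 -0.0124  0.0063  0.0575 -0.0011  0.0122  0.099   0.0106  0.0149]
[ 1.      0.0044 -0.0003]
headtop normal [-0.0047 -0.0001  1.    ] [ 0.1238 -0.0006  0.0248]
```

View pics/w3.png

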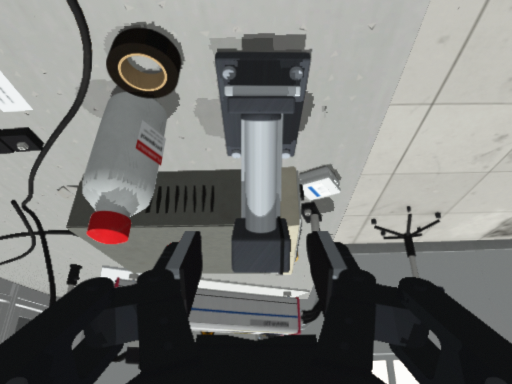

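The picture shows the pillar parked: foot on the lip at (262,92), head at (260,245), straight along the slope. The measurements agree to within 1 mm. Next I swing over for the head grasp.

```bash
python3 -c "
from h import *
x=[-.0417,-.706,-.707];z=[.0417,.706,-.707]
go([.495,.28,.30],x,z)
go([.511,.475,.30],[-.0417,-.706,.707],[-.0417,-.706,-.707])
go([.511,.475,.221],[-.0417,-.706,.707],[-.0417,-.706,-.707])"
```

```text
GO [-0.1091  0.0062 -0.0796] [-0.22  0.03  0.18] |d| 0.135
GO [-0.2473  0.0019  0.0588] [-3.100e-01  9.005e+01 -4.000e-02] |d| 0.254
GO [-0.1914  0.0022  0.1146] [-3.100e-01  9.005e+01 -4.000e-02] |d| 0.223
```

Request:
step_arm(
  series=[-0.04, 0.002, -0.03, 0, 0, 0, 1, -0.08, 0.004, -0.06, 0, 0, 0, 1, -0.109, 0.006, -0.08, 0, 0, 0, 1, -0.12, 0.005, -0.07, 0, 8, 0, 1, -0.247, 0.002, 0.059, -0.3, 90, 0, 1, -0.247, 0.002, 0.059, -0.3, 90, 0, 1, -0.247, 0.002, 0.059, -0.3, 90, 0, 1, -0.247, 0.002, 0.059, -0.3, 90, 0, 1, -0.247, 0.002, 0.059, -0.3, 90, 0, 1, -0.247, 0.002, 0.059, -0.3, 90, 0, 1, -0.247, 0.002, 0.059, -0.3, 90, 0, 1, -0.247, 0.002, 0.059, -0.3, 90, 0, 1, -0.247, 0.002, 0.059, -0.3, 90, 0, 1, -0.247, 0.002, 0.059, -0.3, 90, 0, 1, -0.247, 0.002, 0.059, -0.3, 90, 0, 1, -0.247, 0.002, 0.059, -0.3, 90, 0, 1, -0.247, 0.002, 0.059, -0.3, 90, 0, 1, -0.247, 0.002, 0.059, -0.3, 90, 0, 1, -0.247, 0.002, 0.059, -0.3, 90, 0, 1],
)

```text
time: 11.5
position: [0.5041, 0.4641, 0.2894]
tcp_rot: [-0.639, 0.673, -0.26, -0.268]
wrist_force: [-0.0, -1.2, 0.0]
gripper_width: 1.001
gripper_force: 0.0
```

```bash
python3 - <<'E'
from h import *
np.set_printoptions(precision=4,suppress=True,linewidth=200)
st=manip.state();print(st["position"],st["wrist_force"],st["joints"])
x=[-.0417,-.706,.707];z=[-.0417,-.706,-.707]
go([.511,.475,.221],x,z)
go([.5055,.3669,.1125],x,z)
E
```

```text
[0.5041 0.4641 0.2894] [-0.0106 -1.1997  0.0127] [ 0.8379  0.8398  0.7818  2.1491 -0.4576 -0.5275]
GO [-0.0555 -0.0058  0.0416] [-0.72  1.2   0.09] |d| 0.07
GO [-0.0525 -0.0048  0.1948] [-0.72  1.2   0.09] |d| 0.202
```

```bash
python3 - <<'E'
from h import *
x=[-.0417,-.706,.707];z=[-.0417,-.706,-.707]
go([.509,.4328,.1785],x,z)
E
```

```text
GO [-0.0544 -0.0056  0.1015] [-0.72  1.2   0.09] |d| 0.115
```

Request:
step_arm(
  series=[-0.027, -0.003, 0.05, -0.4, 0.6, 0, 1, -0.054, -0.006, 0.101, -0.7, 1.2, 0, 1, -0.054, -0.006, 0.101, -0.7, 1.2, 0, 1, -0.054, -0.006, 0.101, -0.7, 1.2, 0, 1, -0.054, -0.006, 0.101, -0.7, 1.2, 0, 1],
)

```text
time: 12.0
position: [0.5093, 0.4334, 0.1791]
tcp_rot: [-0.634, 0.671, -0.263, -0.279]
wrist_force: [0.0, 0.2, 0.1]
gripper_width: 1.005
gripper_force: 0.0
```

```bash
python3 - <<'E'
from h import *
np.set_printoptions(precision=4,suppress=True,linewidth=200)
st=manip.state();print(st["position"],st["wrist_force"],st["joints"])
x=[-.0417,-.706,.707];z=[-.0417,-.706,-.707]
go([.509,.4328,.1785],x,z)
go([.5055,.3669,.1125],x,z)
E
```

```text
[0.5093 0.4334 0.1791] [0.0054 0.2499 0.0754] [ 0.8085  0.8476  0.5567  1.9333 -0.4765 -0.5422]
GO [-0.      0.0003  0.0009] [-0.03 -0.11  0.16] |d| 0.001
GO [-0.0002 -0.0001  0.0942] [-0.03 -0.11  0.16] |d| 0.094
```

Request:
step_arm(
  series=[0, 0, 0.035, 0, 0, 0, 1, 0, 0, 0.065, 0, 0, 0, 1, 0, 0, 0.085, 0, 0, 0, 1, 0, -0.0005, 0.094, 0, 0, 0, 1, 0, -0.0005, 0.094, 0, 0, 0, 1, 0, -0.0005, 0.094, 0, 0, 0, 0, 0, -0.0005, 0.094, 0, 0, 0, 0, 0, -0.0005, 0.094, 0, 0, 0, 0, 0, -0.0005, 0.094, 0, 0, 0, 0, 0, -0.0005, 0.094, 0, 0, 0, 0, 0, -0.0005, 0.094, 0, 0, 0, 0],
)

```text
time: 13.1
position: [0.506, 0.3677, 0.1116]
tcp_rot: [-0.635, 0.671, -0.263, -0.279]
wrist_force: [0.5, 6.1, 6.6]
gripper_width: 0.552
gripper_force: 64.1
```

```bash
python3 - <<'E'
from h import *
go([.458,.150,.30],[-.009,-1,0],[0,0,-1])
go([.458,.150,.137],[-.009,-1,0],[0,0,-1])
E
```

```text
GO [0.2887 0.036  0.0227] [  1.11 -45.06  -2.52] |d| 0.292
GO [0.1733 0.0358 0.1379] [  1.11 -45.06  -2.52] |d| 0.224
```

Request:
step_arm(
  series=[0.004, 0, -0.004, 0, 0, 0, 0, 0.03, 0, -0.01, 0, 0, 0, 0, 0.07, 0, -0.02, 0, 0, 0, 0, 0.11, 0.005, -0.03, 0, 0, 0, 0, 0.15, 0.01, -0.03, 0, -6, 0, 0, 0.289, 0.036, 0.023, 1.1, -45, -2.5, 0, 0.289, 0.036, 0.023, 1.1, -45, -2.5, 0, 0.289, 0.036, 0.023, 1.1, -45, -2.5, 0, 0.289, 0.036, 0.023, 1.1, -45, -2.5, 0, 0.289, 0.036, 0.023, 1.1, -45, -2.5, 0, 0.289, 0.036, 0.023, 1.1, -45, -2.5, 0, 0.289, 0.036, 0.023, 1.1, -45, -2.5, 0, 0.289, 0.036, 0.023, 1.1, -45, -2.5, 0, 0.289, 0.036, 0.023, 1.1, -45, -2.5, 0],
)

```text
time: 14.5
position: [0.4572, 0.1497, 0.2984]
tcp_rot: [-0.704, 0.71, 0.0, -0.003]
wrist_force: [-0.2, 0.2, -3.6]
gripper_width: 0.552
gripper_force: 63.8
```

```bash
python3 - <<'E'
from h import *
np.set_printoptions(precision=4,suppress=True,linewidth=200)
st=manip.state();print(st["position"],st["wrist_force"],st["joints"])
go([.458,.150,.30],[-.009,-1,0],[0,0,-1])
for n in("scene","top"):
    s=snapshot(n);P=cloud(s).reshape(-1,3);g=s["img"].reshape(-1,3).astype(int).mean(1)
    m=(g>120)&(abs(P[:,0]-.458)<.04)&(abs(P[:,1]-.15)<.04)&(P[:,2]>.205)&(P[:,2]<.285)
    p=P[m]; print(n,m.sum(), p.mean(0) if len(p) else "")
    if len(p)>20:
        for z0 in(.21,.23,.25,.27):
            k=abs(p[:,2]-z0)<.01; print(z0,k.sum(),p[k].mean(0),np.percentile(p[k],[3,97],axis=0).ravel())
    m=(abs(P[:,0]-.458)<.05)&(abs(P[:,1]-.15)<.05)&(P[:,2]>.16)&(P[:,2]<.215)&(g<120);p=P[m];print("foot",m.sum(),np.percentile(p,[2,98],axis=0).ravel() if len(p) else "")
    if n=="scene": cv2.imwrite("pics/held.png",cv2.resize(s["img"][120:310,170:375],None,fx=3.1,fy=3.1,interpolation=cv2.INTER_CUBIC)[:,:,::-1])
E
```

```text
[0.4572 0.1497 0.2984] [-0.1723  0.1718 -3.6362] [ 0.1841 -0.0063 -0.2123  1.3706 -0.0036 -1.3784]
GO [-0.0003 -0.0008 -0.0016] [ 0.28 -0.27  0.04] |d| 0.002
scene 103 [0.4456 0.144  0.241 ]
0.21 19 [0.4444 0.1436 0.2154] [0.4418 0.1383 0.2111 0.448  0.1496 0.2193]
0.23 39 [0.4446 0.1441 0.2303] [0.4414 0.1388 0.2213 0.4502 0.151  0.2389]
0.25 21 [0.4458 0.1445 0.2511] [0.4429 0.1378 0.2418 0.4487 0.1579 0.2591]
0.27 24 [0.4479 0.1437 0.27  ] [0.4436 0.1359 0.2611 0.4597 0.1567 0.2774]
foot 332 [0.4312 0.1232 0.1936 0.4772 0.1694 0.2118]
top 6 [0.4599 0.1683 0.2068]
foot 63 [0.435  0.1514 0.2006 0.4766 0.1684 0.2068]
```

Request:
step_arm(
  series=[0, 0, 0.04, 0.3, -0.3, 0, 0, -0.001, -0.001, 0.08, 0.3, -0.3, 0, 0, -0.001, -0.001, 0.12, 0.3, -0.3, 0, 0, -0.001, -0.001, 0.15, 0.3, -0.3, 0, 0, -0.001, -0.001, 0.168, 0.3, -0.3, 0, 0, -0.001, -0.001, 0.174, 0.3, -0.3, 0, 0, -0.001, -0.001, 0.177, 0.3, -0.3, 0, 0, -0.001, -0.001, 0.177, 0.3, -0.3, 0, 0, -0.001, -0.001, 0.177, 0.3, -0.3, 0, 0],
)

```text
time: 15.5
position: [0.4594, 0.1494, 0.1238]
tcp_rot: [-0.704, 0.711, -0.001, 0.003]
wrist_force: [1.6, -1.0, -3.7]
gripper_width: 0.551
gripper_force: 63.6
```

```bash
python3 - <<'E'
from h import *
np.set_printoptions(precision=4,suppress=True,linewidth=200)
st=manip.state();print(st["position"],st["wrist_force"],st["moment"])
go([.458,.151,.1166],[-.009,-1,0],[0,0,-1])
for n in("scene","top"):
    s=snapshot(n);P=cloud(s).reshape(-1,3);g=s["img"].reshape(-1,3).astype(int).mean(1)
    m=(abs(P[:,0]-.458)<.04)&(P[:,1]>.115)&(P[:,1]<.182)&(P[:,2]>.018)&(P[:,2]<.032)&(g<120);p=P[m];print(n,"foot",m.sum(),np.percentile(p,[2,98],axis=0).ravel() if len(p) else "", cv2.minAreaRect(p[:,:2].astype(np.float32)*1000))
    if n=="scene":cv2.imwrite("pics/stand.png",cv2.resize(s["img"][160:310,200:375],None,fx=4,fy=4,interpolation=cv2.INTER_CUBIC)[:,:,::-1])
E
```

```text
[0.4594 0.1494 0.1238] [ 1.5527 -0.9599 -3.7113] [-0.0031  0.0165  0.0174]
GO [-0.0015  0.0014  0.0072] [-0.3   0.12 -0.06] |d| 0.008
scene foot 196 [0.4339 0.1238 0.0191 0.479  0.1672 0.0316] ((456.9813537597656, 146.06796264648438), (47.091224670410156, 46.58930206298828), 0.940319836139679)
top foot 22 [0.4354 0.1519 0.0252 0.4598 0.1674 0.0314] ((444.96441650390625, 164.4464111328125), (29.681880950927734, 12.917126655578613), 33.421180725097656)
```

View pics/stand.png

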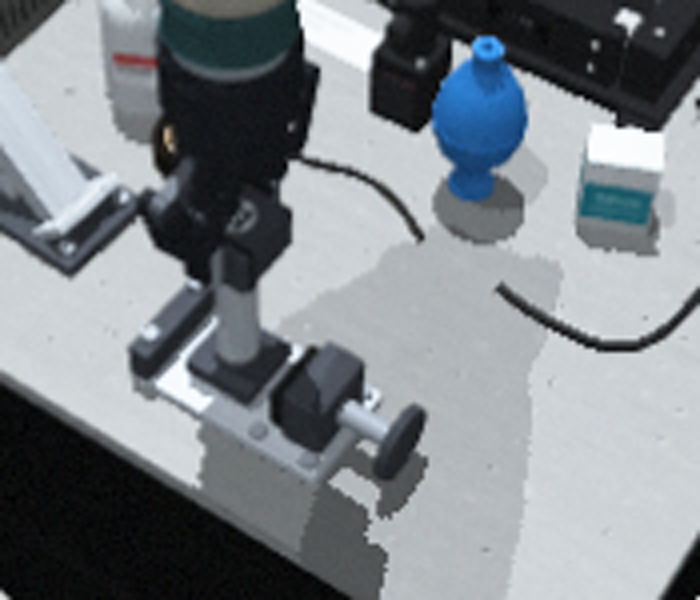

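The picture shows the pillar upright, with its foot at (240,360) hovering in the gap between the fence (170,330) and the guide block (320,390), about centred. Now I lower it until contact.

Request:
step_arm(
  series=[-0.001, 0.001, 0.003, -0.3, 0.1, 0, 0, -0.001, 0.001, 0.005, -0.3, 0.1, 0, 0, -0.001, 0.001, 0.007, -0.3, 0.1, 0, 0, -0.001, 0.001, 0.007, -0.3, 0.1, 0, 0],
)

```text
time: 16.0
position: [0.4573, 0.1501, 0.1168]
tcp_rot: [-0.703, 0.711, 0.001, -0.001]
wrist_force: [-3.3, -0.1, 6.0]
gripper_width: 0.551
gripper_force: 65.0
```

Request:
step_arm(
  series=[0, 0, 0, 0, 0, 0, 0.7, 0, 0, 0, 0, 0, 0, 0.8, 0, 0, 0, 0, 0, 0, 0.8, 0, 0, 0, 0, 0, 0, 0.8, 0, 0, 0, 0, 0, 0, 0.8, 0, 0, -0.01, 0, 0, 0, 0.8, 0, 0, -0.03, 0, 0, 0, 0.8, 0, 0, -0.06, 0, 0, 0, 0.8, 0, 0, -0.1, 0, 0, 0, 0.8, 0, 0, -0.13, 0, 0, 0, 0.8, 0, 0, -0.13, 0, 0, 0, 0.8],
)

```text
time: 17.1
position: [0.461, 0.1508, 0.2514]
tcp_rot: [-0.703, 0.711, -0.002, 0.004]
wrist_force: [0.3, 0.0, 0.3]
gripper_width: 0.803
gripper_force: 0.0
```

```bash
cat > chk.py <<'E'
from h import *
np.set_printoptions(precision=4,suppress=True,linewidth=200)
st=manip.state();print(st["position"],st["wrist_force"],st["joints"])
for n in("scene","top"):
    s=snapshot(n);P=cloud(s).reshape(-1,3);g=s["img"].reshape(-1,3).astype(int).mean(1)
    def f(nm,x0,x1,y0,y1,z0,z1,h=200):
        m=(P[:,0]>x0)&(P[:,0]<x1)&(P[:,1]>y0)&(P[:,1]<y1)&(P[:,2]>z0)&(P[:,2]<z1)&(g<h);p=P[m]
        print(n,nm,m.sum(),np.percentile(p,[2,98],axis=0).ravel() if len(p) else "", cv2.minAreaRect(p[:,:2].astype(np.float32)*1000) if len(p)>5 else "")
    f("headtop",.41,.51,.10,.21,.143,.157)
    f("foot",.42,.495,.115,.184,.018,.03,120)
    f("plate",.42,.5,.0,.05,.015,.075)
    f("plate+",.42,.5,.0,.068,.022,.042)
E
python3 chk.py; python3 -c "
from h import *
go([.458,.0,.23],[-.009,-1,0],[0,0,-1])
go([.458,.0,.026],[-.009,-1,0],[0,0,-1])"
```

```text
[0.461  0.1508 0.2514] [0.3409 0.0168 0.3003] [ 0.1825  0.0103 -0.294   1.2584  0.0005 -1.3781]
scene headtop 350 [0.4312 0.124  0.1438 0.4783 0.1706 0.1524] ((455.0227355957031, 147.42221069335938), (48.362430572509766, 48.51677322387695), 89.64991760253906)
scene foot 190 [0.431  0.1238 0.0185 0.4748 0.1671 0.0288] ((453.4790954589844, 145.12466430664062), (44.377017974853516, 47.658565521240234), 87.97289276123047)
scene plate 157 [0.4338 0.0266 0.0193 0.4756 0.0479 0.0567] ((455.60125732421875, 38.0134162902832), (23.47048568725586, 44.88343048095703), 89.70771026611328)
scene plate+ 109 [0.4335 0.0269 0.0242 0.4752 0.0674 0.0413] ((455.77301025390625, 47.29267883300781), (41.246341705322266, 44.91312026977539), 89.31421661376953)
top headtop 108 [0.433  0.1517 0.1441 0.4771 0.1718 0.1537] ((455.7005615234375, 163.5710906982422), (48.360225677490234, 19.368675231933594), 8.073209762573242)
top foot 66 [0.4332 0.1411 0.0182 0.4794 0.1694 0.0275] ((456.3465576171875, 153.8837432861328), (31.197824478149414, 46.30728530883789), 89.82386779785156)
top plate 0  
top plate+ 0  
GO [ 0.1502 -0.0014  0.0167] [-0.01  0.03 -0.07] |d| 0.151
GO [ 0.1503 -0.0014  0.2207] [-0.01  0.03 -0.07] |d| 0.267
```

Request:
step_arm(
  series=[0.05, -0.001, 0, 0, 0, 0, 0.3, 0.1, -0.001, 0, 0, 0, 0, 0, 0.15, -0.001, 0.02, 0, 0, 0, 0, 0.161, -0.002, 0.07, 0, 0, 0, 0, 0.161, -0.002, 0.12, 0, 0, 0, 0, 0.161, -0.002, 0.17, 0, 0, 0, 0, 0.161, -0.002, 0.21, 0, 0, 0, 0, 0.161, -0.002, 0.23, 0, 0, 0, 0, 0.161, -0.002, 0.239, 0, 0, 0, 0, 0.161, -0.002, 0.239, 0, 0, 0, 0, 0.161, -0.002, 0.239, 0, 0, 0, 0],
)

```text
time: 18.3
position: [0.4578, -0.011, 0.0071]
tcp_rot: [-0.703, 0.711, 0.001, -0.001]
wrist_force: [0.0, -0.4, 1.3]
gripper_width: 0.002
gripper_force: 0.0
```

```bash
python3 chk.py; python3 -c "
from h import *
go([.4575,.0,.012],[-.009,-1,0],[0,0,-1])"
```

```text
[ 0.4578 -0.011   0.0071] [ 0.0282 -0.3738  1.3452] [-0.165   0.229  -0.6344  0.709  -0.0004 -1.7256]
scene headtop 343 [0.431  0.124  0.1436 0.4786 0.1706 0.1523] ((455.4356994628906, 147.41358947753906), (48.877498626708984, 50.96450424194336), 89.91270446777344)
scene foot 192 [0.4311 0.1233 0.0183 0.4751 0.1676 0.029 ] ((454.39910888671875, 145.11264038085938), (45.096961975097656, 47.24186325073242), 85.63385009765625)
scene plate 146 [0.4335 0.0269 0.0185 0.4747 0.0468 0.0573] ((455.36480712890625, 37.969932556152344), (23.005918502807617, 44.383338928222656), 86.98384857177734)
scene plate+ 89 [0.4335 0.0271 0.0225 0.4749 0.0668 0.0412] ((454.21771240234375, 47.05635070800781), (43.810401916503906, 41.354618072509766), 2.8452088832855225)
top headtop 422 [0.4329 0.1257 0.146  0.4793 0.1701 0.155 ] ((456.20068359375, 147.8419952392578), (46.71303176879883, 47.84999084472656), 0.021822473034262657)
top foot 79 [0.433  0.1272 0.0181 0.478  0.1694 0.0283] ((446.7388916015625, 156.79771423339844), (61.60517120361328, 32.6869010925293), 41.56060791015625)
top plate 142 [0.4282 0.0005 0.0231 0.4919 0.0481 0.0703] ((459.4995422363281, 25.012754440307617), (76.6787109375, 49.6291389465332), 0.1310492604970932)
top plate+ 82 [0.4365 0.0348 0.0237 0.4768 0.0657 0.0415] ((454.02606201171875, 48.946495056152344), (44.51171875, 35.08537673950195), 9.166302680969238)
GO [-0.0111  0.0014 -0.0041] [-0.03 -0.03 -0.07] |d| 0.012
```

Request:
step_arm(
  series=[-0.008, 0, -0.005, 0, 0, 0, 0, -0.016, 0, -0.005, 0, 0, 0, 0, -0.02, 0, -0.005, 0, 0, 0, 0, -0.023, 0, -0.005, 0, 0, 0, 0, -0.025, 0, -0.005, 0, 0, 0, 0, -0.027, 0, -0.005, 0, 0, 0, 0, -0.029, 0, -0.005, 0, 0, 0, 0, -0.031, 0, -0.005, 0, 0, 0, 0, -0.033, 0, -0.005, 0, 0, 0, 0, -0.035, 0, -0.005, 0, 0, 0, 0, -0.037, 0, -0.005, 0, 0, 0, 0, -0.037, 0, -0.005, 0, 0, 0, 0],
)

```text
time: 19.6
position: [0.4576, 0.0264, 0.0115]
tcp_rot: [-0.704, 0.711, 0.001, -0.001]
wrist_force: [-0.4, -1.7, 0.6]
gripper_width: 0.001
gripper_force: 0.0
```

```bash
python3 chk.py
```

```text
[0.4576 0.0264 0.0115] [-0.3556 -1.6696  0.5957] [-0.0837  0.223  -0.6294  0.7209  0.0003 -1.6445]
scene headtop 316 [0.4317 0.1241 0.1441 0.4785 0.1706 0.1524] ((455.4307556152344, 147.7588653564453), (48.68650817871094, 50.40880584716797), 0.501571774482727)
scene foot 156 [0.4313 0.1199 0.0185 0.4749 0.1671 0.0291] ((449.1170959472656, 148.40213012695312), (48.08617401123047, 48.930667877197266), 21.156082153320312)
scene plate 122 [0.4248 0.0128 0.0183 0.4842 0.0389 0.0732] ((456.8481750488281, 16.704883575439453), (35.20515441894531, 64.53723907470703), 63.793209075927734)
scene plate+ 42 [0.4351 0.0154 0.0225 0.4622 0.0669 0.0405] ((447.99725341796875, 41.52845764160156), (52.202789306640625, 28.92146873474121), 88.98589324951172)
top headtop 421 [0.433  0.126  0.1462 0.4791 0.1701 0.1549] ((456.0942687988281, 147.81333923339844), (47.599124908447266, 46.69036865234375), 89.79354858398438)
top foot 76 [0.4331 0.1268 0.0188 0.4795 0.1696 0.0285] ((456.3177185058594, 147.54910278320312), (44.172847747802734, 46.793792724609375), 89.82450103759766)
top plate 74 [0.4249 0.0378 0.0232 0.4942 0.0488 0.0736] ((459.2151794433594, 42.61356735229492), (76.05580139160156, 16.3375301361084), 5.673620700836182)
top plate+ 71 [0.4349 0.0437 0.0234 0.48   0.0662 0.0418] ((457.9982604980469, 55.07880401611328), (46.42159652709961, 23.05144691467285), 0.06812795251607895)
```

Request:
step_arm(
  series=[-0.002, 0, 0, 0, 0, 0, 0, -0.004, 0, 0, 0, 0, 0, 0, -0.006, 0, 0, 0, 0, 0, 0, -0.008, 0, 0, 0, 0, 0, 0, -0.0095, 0, 0, 0, 0, 0, 0, -0.011, 0, 0, 0, 0, 0, 0, -0.0125, 0, 0, 0, 0, 0, 0, -0.014, 0, 0, 0, 0, 0, 0, -0.0155, 0, 0, 0, 0, 0, 0, -0.017, 0, 0, 0, 0, 0, 0, -0.017, 0, 0, 0, 0, 0, 0],
)

```text
time: 20.8
position: [0.4577, 0.0434, 0.0114]
tcp_rot: [-0.704, 0.711, 0.001, -0.001]
wrist_force: [0.4, -4.4, 1.2]
gripper_width: 0.003
gripper_force: 0.0
```

```bash
python3 chk.py | grep -v plate
```

```text
[0.4577 0.0434 0.0114] [ 0.3836 -4.4074  1.1701] [-0.0464  0.2252 -0.6264  0.7218  0.0003 -1.6072]
scene headtop 338 [0.4312 0.1398 0.1435 0.4779 0.1862 0.1522] ((456.3230895996094, 163.6781005859375), (49.5678596496582, 51.68474197387695), 88.24454498291016)
scene foot 163 [0.4313 0.1293 0.0182 0.4754 0.1829 0.0295] ((452.3979797363281, 153.99073791503906), (48.247657775878906, 59.36310577392578), 3.683333158493042)
top headtop 433 [0.433  0.1399 0.146  0.4793 0.1862 0.1552] ((456.2862548828125, 162.9161834716797), (47.063899993896484, 47.14523696899414), 89.42381286621094)
top foot 47 [0.433  0.1415 0.0185 0.4769 0.1823 0.0275] ((456.3723449707031, 161.62295532226562), (41.462730407714844, 46.79962921142578), 89.96910858154297)
```

Almost home. Next I push on in 0.5 mm steps and watch the force.

Request:
step_arm(
  series=[-0.0005, 0, 0, 0, 0, 0, 0, -0.001, 0, 0, 0, 0, 0, 0, -0.0015, 0, 0, 0, 0, 0, 0, -0.002, 0, 0, 0, 0, 0, 0, -0.002, 0, 0, 0, 0, 0, 0],
)

```text
time: 21.4
position: [0.4577, 0.0435, 0.0115]
tcp_rot: [-0.703, 0.711, -0.001, -0.002]
wrist_force: [-0.3, -9.3, 1.3]
gripper_width: -0.002
gripper_force: 0.0
```

Request:
step_arm(
  series=[-0.001, 0, 0, 0, 0, 0, 0, -0.002, 0, 0, 0, 0, 0, 0, -0.003, 0, 0, 0, 0, 0, 0, -0.004, 0, 0, 0, 0, 0, 0, -0.004, 0, 0, 0, 0, 0, 0, -0.004, 0, 0, 0, 0, 0, 0],
)

```text
time: 22.0
position: [0.4576, 0.0436, 0.0116]
tcp_rot: [-0.702, 0.712, -0.004, -0.006]
wrist_force: [-1.6, -21.1, 1.4]
gripper_width: 0.002
gripper_force: 0.0
```

```bash
python3 chk.py
```

```text
[0.4576 0.0436 0.0116] [ -1.6035 -21.107    1.3832] [-0.0368  0.2259 -0.625   0.7227 -0.0141 -1.5942]
scene headtop 312 [0.4319 0.1393 0.1436 0.4782 0.1864 0.1524] ((455.427490234375, 163.32406616210938), (49.457763671875, 48.91456604003906), 88.06289672851562)
scene foot 165 [0.4314 0.1293 0.0189 0.4761 0.1829 0.0289] ((453.8443603515625, 153.0597381591797), (60.51225280761719, 46.373165130615234), 88.72825622558594)
scene plate 128 [0.4257 0.0314 0.0188 0.4884 0.0482 0.0729] ((457.35186767578125, 40.25204849243164), (17.949495315551758, 71.65375518798828), 89.220703125)
scene plate+ 37 [0.4342 0.0326 0.0225 0.464  0.0607 0.0411] ((445.3134460449219, 43.59922790527344), (12.934277534484863, 41.879852294921875), 48.67903518676758)
top headtop 417 [0.4331 0.1398 0.1459 0.4792 0.1863 0.1544] ((456.177001953125, 162.84205627441406), (47.04622268676758, 46.665653228759766), 89.31951141357422)
top foot 47 [0.4331 0.1413 0.0185 0.4772 0.1823 0.0259] ((456.1141357421875, 161.46241760253906), (41.576141357421875, 46.40199661254883), 89.3878402709961)
top plate 1 [0.4264 0.0487 0.0655 0.4264 0.0487 0.0655] 
top plate+ 21 [0.4348 0.0612 0.0232 0.477  0.0673 0.0405] ((455.94342041015625, 65.30408477783203), (43.66318130493164, 5.850285530090332), 8.715503692626953)
```

The plunger is stiff at 21 N with no further movement, and the head centre is at y = 0.163, as expected for home. I'll back off and retreat.

Request:
step_arm(
  series=[0.003, 0, 0, 0, 0, 0, 0, 0.01, 0, 0, 0, 0, 0, 0, 0.03, 0, 0, 0, 0, 0, 0, 0.06, 0, 0, 0, 0, 0, 0, 0.08, 0, -0.02, 0, 0, 0, 0, 0.09, 0, -0.06, 0, 0, 0, 0, 0.1, 0, -0.11, 0, 0, 0, 0, 0.11, 0, -0.16, 0, 0, 0, 0, 0.11, 0, -0.2, 0, 0, 0, 0, 0.11, 0, -0.22, 0, 0, 0, 0, 0.11, 0, -0.22, 0, 0, 0, 0, 0.11, 0, -0.22, 0, 0, 0, 0],
)

```text
time: 23.3
position: [0.457, -0.0601, 0.231]
tcp_rot: [-0.704, 0.711, 0.001, -0.0]
wrist_force: [0.1, 0.7, -1.2]
gripper_width: -0.003
gripper_force: 0.0
```

```bash
python3 chk.py; python3 - <<'E'
from h import *
s=snapshot("scene")
cv2.imwrite("pics/end.png",cv2.resize(s["img"][150:310,120:375],None,fx=3.1,fy=3.1,interpolation=cv2.INTER_CUBIC)[:,:,::-1])
E
```

```text
[ 0.457  -0.0601  0.231 ] [ 0.1207  0.6794 -1.1895] [-0.2719 -0.0149 -0.3626  1.2259  0.0011 -1.833 ]
scene headtop 313 [0.4316 0.1394 0.1434 0.4774 0.1859 0.1523] ((454.6570739746094, 163.3939208984375), (49.731170654296875, 49.97707748413086), 89.78294372558594)
scene foot 168 [0.4315 0.1284 0.0184 0.4745 0.1831 0.0295] ((453.5335693359375, 152.81748962402344), (45.603084564208984, 61.66138458251953), 0.0683460608124733)
scene plate 0  
scene plate+ 58 [0.4341 0.0568 0.0231 0.4783 0.064  0.0416] ((456.6558532714844, 57.76304244995117), (8.624462127685547, 46.952972412109375), 80.80455780029297)
top headtop 423 [0.433  0.1397 0.1461 0.4792 0.1862 0.1546] ((456.16009521484375, 162.796142578125), (47.22817611694336, 46.58606719970703), 89.51790618896484)
top foot 43 [0.4331 0.1412 0.019  0.4773 0.1824 0.0273] ((446.6622009277344, 171.83932495117188), (61.59252166748047, 30.274988174438477), 43.10976028442383)
top plate 0  
top plate+ 24 [0.4348 0.0593 0.0307 0.4807 0.0665 0.0419] ((457.7742614746094, 63.06878662109375), (46.124698638916016, 7.120355606079102), 0.595001220703125)
```

View pics/end.png

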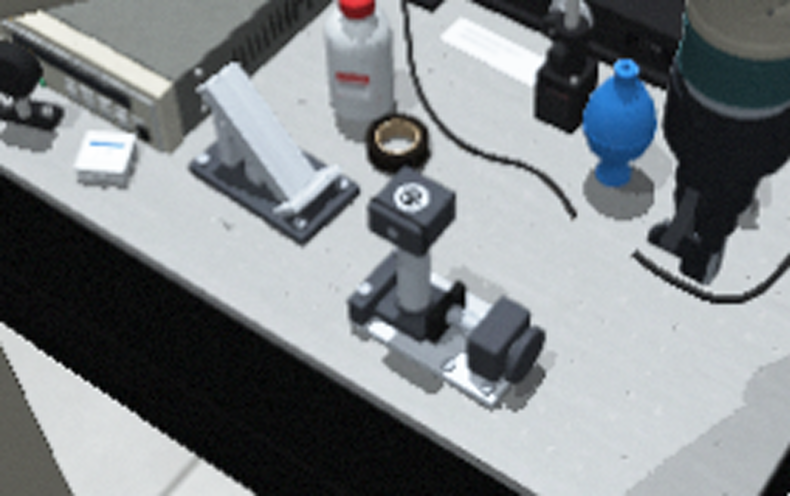

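The final picture shows the pillar upright at (410,250), its foot clamped between the fence (365,295) and the pad (455,300). The plunger is pushed in with its end plate at (527,350), the bystanders are where they were, and the arm is clear.

```bash
python3 -c "
from bench import manip
print(manip.close_job())"
```

```text
the job is handed in; nothing more can be done
None
```

The job is handed in at about 23 s: the pillar was parked on the angle block, taken again by its head, and now stands in the station with its foot clamped against the fence, the arm clear and the other things undisturbed in the final picture.

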